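# Prime the brake-bleeder bench pump

### The arm

A 6-joint arm with a two-finger parallel gripper is mounted at the origin on the work surface. World frame = base frame: x ahead of the robot, y to its left, z up, the work surface at z = 0. Lengths are in m, angles in rad, forces in N, time in s.
With the tool pointing down it reaches from about 0.35 to 0.85 m from the base axis. Payload 8.1 kg.
Tool frame: the origin (TCP) lies between the finger pads; the fingertips stand 11 mm ahead of it and the grasp point (between the pads) lies 8 mm behind it (robot.tips_ahead is the distance from the TCP to the fingertips, in m); z points along the fingers, y is the line along which they close (so a half turn about z gives the same grasp; the last joint's range is limited). The gripper opens to 93 mm and grips with 3 to 60 N. Pads are 15 mm wide; open, the fingers measure 128 mm over their backs; the gripper's body (75 mm by 188 mm) begins 65 mm behind the grasp point.
Start: joints at [1.17, 0.13, 1.488, -0, 1.523, -0.085], TCP at [0.186, 0.57, 0.23] pointing down, gripper open.
Joint ranges: [-2.96, 2.96], [-0.89, 2.26], [0.02, 2.5], [-1.34, 4.48], [0, 2.73], [-2.66, 2.66]. Speed limits (rad/s): [2.39, 2.39, 2.79, 3.14, 3.14, 3.14].

### API

Orientations are given as a rotation vector (axis times angle).
In Python, from plant import robot gives the robot as it stands. The module is installed in compiled form; this text tells all that it offers.
- The arm moves only by the tool move_arm, never from a script. Its argument "deltas" is one flat list of numbers, 7 for each row, row after row: the shift along the tool's x, y, z in m, then the turn, a rotation vector about the tool's x, y, z in rad, then the opening, from 0 (shut) to 1 (fully open). A call has 1 to 12 rows; each row is the pose to reach, as a shift and turn from the pose commanded when the call began, along the tool's axes at that moment; what a row does not reach only later rows make up. A row lasts 1/8 s, in which the tool goes at most 62.5 mm and 10.7 degrees, less where a joint would pass 70% of its speed; a pose out of reach is approached as far as the arm can. A call with a gripper value outside its range is refused whole. The fingers move at their own pace and stop on an object; "squeeze" is the grip in N (left out, the last holds). Time passes only in rows, so rows that repeat a pose let the fingers close. It gives the time, the measured TCP pose, the force, the opening and the grip force at its end, in the units of the state.
- robot.read_state(): the state, without advancing time (a new reading comes with each control period).
- robot.read_camera(name): name is "scene" or "side" or "wrist"; returns (picture, depth): 420x560x3 uint8, red, green, blue; 420x560 float32, m along the optical axis (not along the pixel's ray), 0 where there is no reading.
- robot.camera_model(name): a dict with "K" (3x3 intrinsics, pixels), "k1" (the pictures are not rectified: a ray, as slopes to the right and down, at radius r is drawn at 1 + k1 r^2 times it, then the intrinsics apply), "R" (3x3) and "t" (3): a world point X has camera coordinates R X + t; the wrist camera has in their place "tool_from_camera" (4x4, takes a point from camera to tool coordinates, whose origin is the TCP and whose axes are the flange's). Camera axes: x right, y down, z forward; pixel columns grow to the right and rows downward; lengths in m; the calibration is good to about 2 mm. A picture is of the moment at which its call begins: read the wrist's pose just before it. camera_model takes no time and is no camera call.
- robot.close_job(): hands the job in; it is judged then, once.
Trained networks look in the newest picture that a camera, given by its name, has taken for a name from the list of things; names that differ only in an ending like _2 or _b are one class to them, and where a whole thing is asked for, a point or a joint stands for the part that bears it (a point fixed in the world has none). Each returns a list of dicts, best first, with "confidence" (0 to 1); they miss things now and then, are a little off and sometimes report something else, mostly with a low value. They report only what shows in the picture. A call takes as long as a camera call. They do not tell look-alikes from the thing itself.
- robot.recognise(camera, label): "uv" ([column, row] in pixels, amid what is visible of it).
The state is a dict: "t": time; "q": joint angles; "dq": joint speeds; "joint_torque": joint torques, N m; "tool_pos": TCP position; "orientation": TCP orientation; "force": force on the tool from outside, world axes, zero at the start; "wrist_torque": the same for the moment, N m; "opening": finger opening in m; "gripper_force": force on a finger pad.
Only numpy, scipy, OpenCV 4.12 (cv2) and the standard library are available. Lean on these libraries where they do the work, as an engineer would, in place of code of your own. Each camera call takes 0.05 s, during which the arm holds its last target. There are 200 camera calls.

### The job

On the parts desk, prime the small brake-bleeder pump: press its black rubber plunger cap all the way down with the fingertips and let it come all the way up again, over and over, until the red indicator pin pops fully out of its turret. Only push on top of the cap, never grip it; do not touch the pin, and leave the bottle, bearing, carton and wrench where they are. Finish with the plunger let up again.

Things in the scene. Friction and masses are not known exactly. Their poses are not given: they have to be found in the camera images.
- pump: Pump bolted to the desk. Origin: on the desk, on the plunger's vertical axis; z up. Blue base 150 x 150 x 8 mm, from -48 to +102 mm in x and y. Aluminium barrel at the origin, 66 mm across, 78 mm high. Indicator turret at x = +65 mm, y = 0: 34 mm across, 80 mm high. White reservoir, black cap, at x = 0, y = +66 mm: 52 mm across, 78 mm high. Brass outlet stub on the -y side, 48 mm out.
- cap_top (a point): Centre of the flat top of the black rubber plunger cap; 120 mm above the desk when the plunger is up, 96 mm when it is all the way down; moves with the plunger. The cap is 46 mm across (flat top 38 mm) and 14 mm thick, on a 20 mm steel rod.
- plunger (a joint): Plunger travel (m): 0 = all the way up, 0.024 = all the way down on its stop. Spring: 4 N to start, 10 N at the bottom, plus about 2 N while it drives the pin and 1 N for each 30 mm/s; it comes up by itself in 0.3 s when let go. Each full press ratchets the pin out by up to 8 mm; to take the next tooth the plunger must first come up to less than 0.004, and then be pressed beyond 0.021.
- pin (a joint): How far the red pin is out (m), from its innermost position: starts at 0 to 0.02, stays where a press leaves it (after full presses about 0.008, 0.016, 0.024, 0.032), and on the last press snaps to its stop at 0.042 = fully out. Three to five full presses are needed; once it is out, further presses change nothing.
- pin_tip (a point): Centre of the top end of the red indicator pin: 84 mm above the desk (4 mm above the turret) at pin = 0, 126 mm when fully out.
- pin_head: The red indicator pin, 10 mm across, vertical, on the turret's axis, 65 mm from the plunger's axis along the pump's +x; a white band 10 mm wide at its foot is seen whole only when the pin is fully out. Origin: on its axis, at desk height when pin = 0. Not to be touched.
- bottle: Loose white fluid bottle with a yellow cap, 48 mm across, 115 mm high, standing; origin at the centre of its underside. To be left alone.
- bearing: Loose steel bearing ring lying flat, 52 mm outside, 25 mm hole, 16 mm high; origin at the centre of its underside. To be left alone.
- carton: Loose small cardboard parts carton, 50 x 50 mm, 70 mm high, standing; origin at the centre of its underside. To be left alone.
- wrench: Loose steel wrench lying flat on the desk, 150 mm long along its x, under 20 mm high; origin under its middle. To be left alone.
Not all that is in view belongs to the job. Several things look just like the pump: the one meant starts nearest to the robot's base.

How it is judged:
By the outcome, as a careful person would: the job done as asked, in the order asked, and still so for the second after the job is handed in, with the robot touching nothing.
It also fails if it takes over 45 s, if anything falls off the work surface, if the arm or the gripper's body presses on something with over 40 N, if the wrist force passes 120 N, or if a joint passes its speed limit or range.

## Working session

There is one attempt and no reset: what is moved stays moved. The work goes in short steps, Python scripts to look and compute and a tool call to move; the robot and the scene stay as the last step left them, time stands still between calls to the robot, and variables do not carry over. Pictures are saved under pics/ and viewed, at most 10 in all, crops included, and the job is handed in when it is done.

Besides the shell and the picture viewer there is one more tool, called after ">>>" by a JSON object that holds its "name" and its "arguments". move_arm: Moves the arm, as the interface text tells. Its arguments: {"type":"object","properties":{"deltas":{"type":"array","items":{"type":"number"}},"squeeze":{"type":"number"}},"required":["deltas"]}

```bash
mkdir -p pics; cat > h.py <<'E'
import numpy as np, cv2
from scipy.spatial.transform import Rotation as Rn
from plant import robot
def world(cam,uv,d,st=None):
    m=robot.camera_model(cam);K=np.array(m["K"]);k=m["k1"]
    p=np.array([(uv[0]-K[0,2])/K[0,0],(uv[1]-K[1,2])/K[1,1]]);q=p.copy()
    for _ in range(20): q=p/(1+k*(q@q))
    c=np.array([q[0],q[1],1])*d
    if "R" in m: return np.array(m["R"]).T@(c-np.array(m["t"]))
    T=np.array(m["tool_from_camera"]); x=T[:3,:3]@c+T[:3,3]
    return Rn.from_rotvec(st["orientation"]).apply(x)+st["tool_pos"]
def save(n,p): cv2.imwrite("pics/"+n,p[:,:,::-1])
E
python3 - <<'E'
from h import *
s=robot.read_state();print(s)
for c in("scene","wrist"):
    p,d=robot.read_camera(c);save(c+"1.png",p)
    for l in("cap_top","pin_head","pump"):
        for r in robot.recognise(c,l):
            u,v=map(int,np.round(r["uv"]));print(c,l,r["confidence"],u,v,world(c,(u,v),d[v,u],s).round(3))
E
```

```text
{'t': 0.0, 'q': array([ 1.16960373e+00,  1.31184543e-01,  1.48927616e+00, -1.72299156e-05,
        1.52299189e+00, -8.54009161e-02]), 'dq': array([-4.37013769e-04,  3.78200540e-04,  1.13901954e-03, -2.10161202e-04,
        1.90948398e-05, -2.22380029e-04]), 'joint_torque': array([-1.12396694e-03, -5.59877300e+01, -4.91732097e+01,  7.62393256e-02,
        3.60937533e-02, -2.06216087e-04]), 'tool_pos': array([0.18611098, 0.56982659, 0.22857518]), 'orientation': array([-4.93916497e-01, -3.10208521e+00,  2.84166345e-03]), 'force': array([ 0.39111734, -0.01361272, -0.21667188]), 'wrist_torque': array([ 0.00709159, -0.0130341 , -0.0090852 ]), 'gripper_force': 0.0, 'opening': 0.09295873238657278}
scene cap_top 0.77 157 305 [ 0.746 -0.178  0.118]
scene cap_top 0.76 381 143 [0.462 0.521 0.12 ]
scene cap_top 0.67 253 210 [0.572 0.097 0.12 ]
scene cap_top 0.66 266 242 [0.593 0.123 0.014]
scene pump 0.95 175 339 [ 0.771 -0.161  0.011]
scene pump 0.9 264 242 [0.595 0.117 0.018]
scene pump 0.74 387 171 [0.525 0.511 0.071]
wrist pump 0.87 332 357 [0.42  0.568 0.007]
```

View pics/scene1.png

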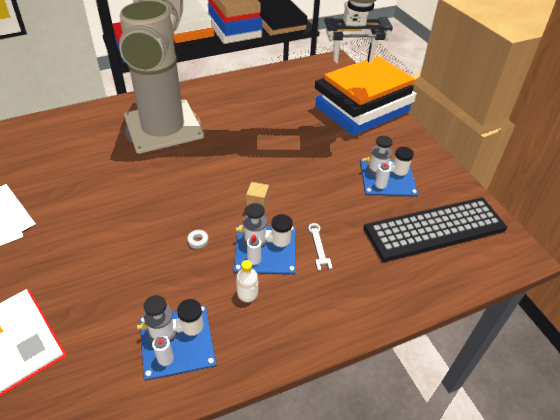

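```bash
python3 - <<'E'
from h import *
p,d=robot.read_camera("scene");s=robot.read_state()
W=np.array([[world("scene",(u,v),d[v,u]) if d[v,u]>0 else [9,9,9] for u in range(560)] for v in range(420)])
X=W.reshape(-1,3);C=p.reshape(-1,3).astype(int)
c=np.array([.572,.097])
n=np.linalg.norm(X[:,:2]-c,axis=1)<.035
m=n&(abs(X[:,2]-.12)<.004);print("cap",m.sum(),X[m].mean(0),X[m].min(0),X[m].max(0))
n=np.linalg.norm(X[:,:2]-c,axis=1)<.1
m=n&(C[:,0]>140)&(C[:,1]<70)&(C[:,2]<70)&(X[:,2]>.08);print("pin",m.sum(),X[m].mean(0),X[m].min(0),X[m].max(0))
m=n&(abs(X[:,2]-.079)<.005)&(C.max(1)<70);print("res",m.sum(),X[m].mean(0))
# max height along straight path
a=s["tool_pos"][:2]
for f in np.linspace(0,1,9):
    q=a+f*(c-a);k=np.linalg.norm(X[:,:2]-q,axis=1)<.11;print(q.round(2),X[k,2].max().round(3) if k.any() else None)
R=Rn.from_rotvec(s["orientation"]).as_matrix();print(R.round(3))
print(robot.tips_ahead)
E
```

```text
Traceback (most recent call last):
  File "h.py", line 5, in world
    m=robot.camera_model(cam);K=np.array(m["K"]);k=m["k1"]
ValueError: time passes only in moves, steps and waits
```

```bash
cat > h.py <<'E'
import numpy as np, cv2
from scipy.spatial.transform import Rotation as Rn
from plant import robot
def cloud(cam,d,st=None):
    m=robot.camera_model(cam);K=np.array(m["K"])
    v,u=np.mgrid[:d.shape[0],:d.shape[1]]
    uv=np.stack([u,v],-1).reshape(-1,1,2).astype(np.float64)
    q=cv2.undistortPoints(uv,K,np.array([m["k1"],0,0,0.]))[:,0]
    c=np.c_[q,np.ones(len(q))]*d.reshape(-1,1)
    if "R" in m: X=(c-np.array(m["t"]))@np.array(m["R"])
    else:
        T=np.array(m["tool_from_camera"]); x=c@T[:3,:3].T+T[:3,3]
        X=Rn.from_rotvec(st["orientation"]).apply(x)+st["tool_pos"]
    X[d.ravel()<=0]=9
    return X
def save(n,p): cv2.imwrite("pics/"+n,p[:,:,::-1])
def parts(X,p,c):
    C=p.reshape(-1,3).astype(int);r=np.linalg.norm(X[:,:2]-c,axis=1)
    for nm,m in (("cap",(r<.035)&(abs(X[:,2]-.12)<.004)),
      ("pin",(r<.1)&(C[:,0]>140)&(C[:,1]<70)&(C[:,2]<70)&(X[:,2]>.078)&(X[:,2]<.135)),
      ("res",(r<.1)&(abs(X[:,2]-.079)<.005)&(C.max(1)<70))):
        if m.any(): print(nm,m.sum(),X[m].mean(0).round(4),X[m].min(0).round(3),X[m].max(0).round(3))
E
cat > a.py <<'E'
from h import *
p,d=robot.read_camera("scene");s=robot.read_state()
X=cloud("scene",d)
c=np.array([.572,.097]);parts(X,p,c)
a=s["tool_pos"][:2]
for f in np.linspace(0,1,9):
    q=a+f*(c-a);k=np.linalg.norm(X[:,:2]-q,axis=1)<.11;print(q.round(2),X[k,2].max().round(3) if k.any() else None)
print(Rn.from_rotvec(s["orientation"]).as_matrix().round(3),robot.tips_ahead)
E
python3 a.py
```

```text
cap 199 [0.5729 0.1006 0.1197] [0.549 0.079 0.116] [0.594 0.122 0.124]
pin 21 [0.6326 0.0749 0.0918] [0.628 0.071 0.081] [0.636 0.079 0.099]
res 256 [0.5989 0.1611 0.0778] [0.572 0.136 0.074] [0.623 0.187 0.083]
[0.19 0.57] 0.428
[0.23 0.51] 0.428
[0.28 0.45] 0.428
[0.33 0.39] 0.006
[0.38 0.33] 0.006
[0.43 0.27] 0.073
[0.48 0.22] 0.078
[0.52 0.16] 0.124
[0.57 0.1 ] 0.124
[[-0.951  0.311 -0.   ]
 [ 0.311  0.951 -0.   ]
 [-0.    -0.    -1.   ]] 0.011
```

>>> {"name": "move_arm", "arguments": {"deltas": [-0.04,-0.026,0,0,0,0,0,-0.09,-0.057,0,0,0,0,0,-0.14,-0.089,0,0,0,0,0,-0.19,-0.121,0,0,0,0,0,-0.24,-0.153,0,0,0,0,0,-0.29,-0.185,0,0,0,0,0,-0.34,-0.217,0,0,0,0,0,-0.39,-0.248,0,0,0,0,0,-0.44,-0.28,0,0,0,0,0,-0.48,-0.306,0,0,0,0,0,-0.513,-0.327,0.01,0,0,0,0,-0.513,-0.327,0.03,0,0,0,0], "squeeze": 5}}

```text
t: 2.0
tool_pos: [0.5743, 0.0978, 0.2]
orientation: [0.499, 3.099, 0.0]
force: [0.4, 1.0, 0.4]
opening: 0.0003
gripper_force: 0.0
```

```bash
python3 - <<'E'
from h import *
s=robot.read_state();p,d=robot.read_camera("wrist");save("w2.png",p)
print(s["tool_pos"],s["opening"],s["force"],Rn.from_rotvec(s["orientation"]).as_matrix().round(3));parts(cloud("wrist",d,s),p,np.array([.572,.1]))
p,d=robot.read_camera("side");save("side2.png",p);parts(cloud("side",d),p,np.array([.572,.1]))
E
```

```text
[0.5743286  0.09784264 0.20000501] 0.00028227009125658545 [0.41237851 1.02443139 0.3622554 ] [[-0.949  0.314  0.002]
 [ 0.314  0.949 -0.   ]
 [-0.002  0.    -1.   ]]
cap 2821 [0.5685 0.1027 0.1191] [0.547 0.08  0.116] [0.592 0.125 0.122]
res 1036 [0.6039 0.1591 0.0775] [0.57  0.138 0.074] [0.619 0.187 0.08 ]
cap 185 [0.5645 0.0986 0.1188] [0.544 0.076 0.116] [0.587 0.122 0.123]
pin 13 [0.6256 0.0718 0.0885] [0.622 0.07  0.081] [0.629 0.074 0.097]
res 78 [0.5888 0.1668 0.0772] [0.566 0.149 0.074] [0.613 0.183 0.081]
```

View pics/w2.png

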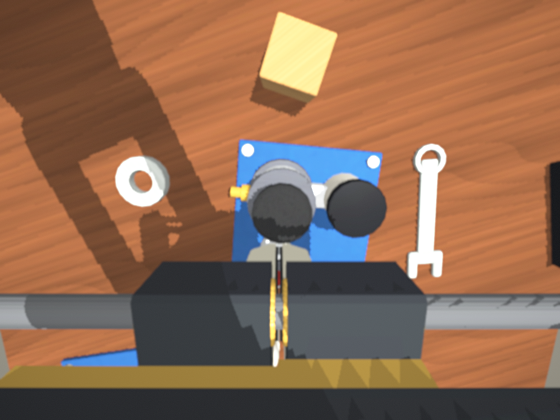

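View pics/side2.png

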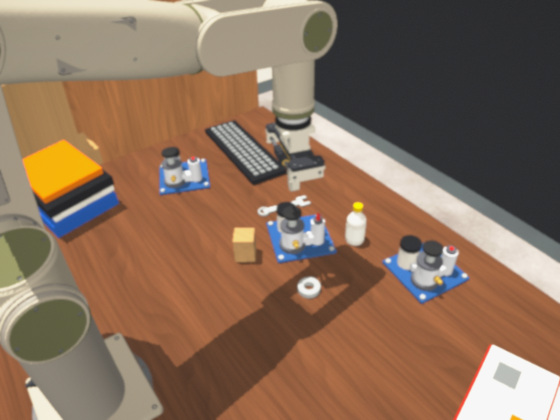

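>>> {"name": "move_arm", "arguments": {"deltas": [0.006,0.001,0.03,0,0,0,0,0.006,0.001,0.06,0,0,0,0,0.006,0.001,0.075,0,0,0,0,0.006,0.001,0.083,0,0,0,0,0.006,0.001,0.088,0,0,0,0,0.006,0.001,0.09,0,0,0,0,0.006,0.001,0.09,0,0,0,0]}}

```text
t: 2.98
tool_pos: [0.5663, 0.1042, 0.1114]
orientation: [-0.492, -3.102, -0.001]
force: [-6.7, 0.6, 10.8]
opening: 0.0004
gripper_force: 5.1
```

>>> {"name": "move_arm", "arguments": {"deltas": [0,0,0.003,0,0,0,0,0,0,0.005,0,0,0,0,0,0,0.006,0,0,0,0]}}

```text
t: 3.35
tool_pos: [0.5667, 0.1042, 0.1071]
orientation: [0.492, 3.103, 0.001]
force: [-15.4, -0.5, 26.6]
opening: 0.0002
gripper_force: 13.4
```

>>> {"name": "move_arm", "arguments": {"deltas": [0,0,-0.015,0,0,0,0,0,0,-0.035,0,0,0,0,0,0,-0.035,0,0,0,0,0,0,-0.035,0,0,0,0]}}

```text
t: 3.85
tool_pos: [0.5669, 0.1031, 0.1385]
orientation: [-0.494, -3.103, 0.0]
force: [-0.2, 0.5, 0.7]
opening: 0.0004
gripper_force: 0.0
```

```bash
cat > b.py <<'E'
from h import *
import sys
s=robot.read_state();p,d=robot.read_camera("side")
print(s["t"],s["tool_pos"],s["force"]);parts(cloud("side",d),p,np.array([.569,.1]))
save(sys.argv[1],cv2.resize(p[170:290,230:390],None,fx=4,fy=4,interpolation=cv2.INTER_CUBIC))
p,d=robot.read_camera("scene");parts(cloud("scene",d),p,np.array([.57,.1]))
E
python3 b.py side3.png
```

```text
3.85 [0.56689666 0.10309099 0.13846588] [-0.2340354   0.45871896  0.68313556]
cap 141 [0.5629 0.0962 0.1187] [0.544 0.078 0.116] [0.586 0.121 0.122]
pin 14 [0.6251 0.0715 0.0892] [0.623 0.07  0.08 ] [0.629 0.076 0.099]
res 48 [0.5822 0.1671 0.0772] [0.568 0.151 0.074] [0.597 0.181 0.08 ]
cap 149 [0.577  0.0989 0.1194] [0.55  0.079 0.116] [0.593 0.123 0.124]
pin 25 [0.6323 0.0748 0.0927] [0.627 0.071 0.084] [0.636 0.079 0.1  ]
res 257 [0.5983 0.1614 0.0776] [0.573 0.138 0.074] [0.624 0.188 0.083]
```

View pics/side3.png

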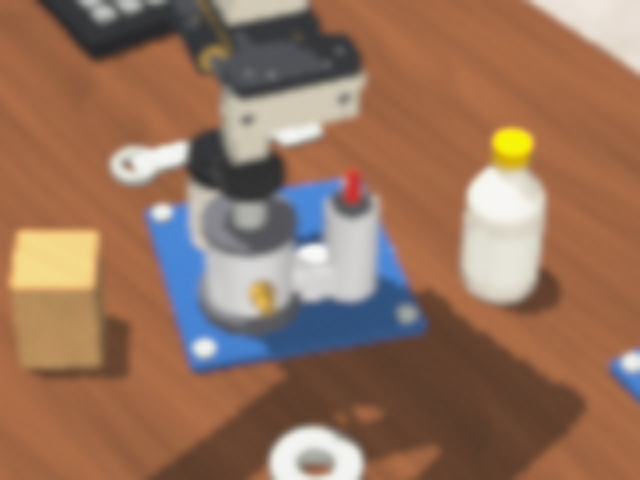

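>>> {"name": "move_arm", "arguments": {"deltas": [-0.003,-0.002,0,0,0,0,0,-0.003,-0.002,0.015,0,0,0,0,-0.003,-0.002,0.025,0,0,0,0,-0.003,-0.002,0.033,0,0,0,0,-0.003,-0.002,0.036,0,0,0,0,-0.003,-0.002,0.036,0,0,0,0]}}

```text
t: 4.7
tool_pos: [0.5709, 0.0999, 0.1071]
orientation: [0.494, 3.099, 0.0]
force: [-14.1, -3.2, 35.3]
opening: 0.0003
gripper_force: 17.3
```

>>> {"name": "move_arm", "arguments": {"deltas": [0,0,-0.015,0,0,0,0,0,0,-0.036,0,0,0,0,0,0,-0.036,0,0,0,0,0,0,-0.036,0,0,0,0]}}

```text
t: 5.2
tool_pos: [0.5686, 0.1001, 0.1371]
orientation: [-0.494, -3.101, 0.001]
force: [-0.1, 0.3, 0.1]
opening: 0.0004
gripper_force: 0.0
```

```bash
python3 b.py side4.png
```

```text
5.2 [0.56861463 0.10007411 0.13710614] [-0.13144776  0.34352732  0.10495953]
cap 136 [0.5615 0.0959 0.1189] [0.543 0.077 0.116] [0.585 0.122 0.123]
pin 20 [0.6253 0.0721 0.0961] [0.622 0.068 0.08 ] [0.63  0.076 0.107]
res 58 [0.5829 0.1663 0.0775] [0.566 0.149 0.074] [0.601 0.18  0.081]
cap 135 [0.5782 0.0995 0.1192] [0.555 0.079 0.116] [0.595 0.122 0.124]
pin 35 [0.6322 0.075  0.097 ] [0.625 0.071 0.081] [0.636 0.08  0.108]
res 254 [0.5987 0.1615 0.0777] [0.573 0.136 0.074] [0.625 0.186 0.083]
```

View pics/side4.png

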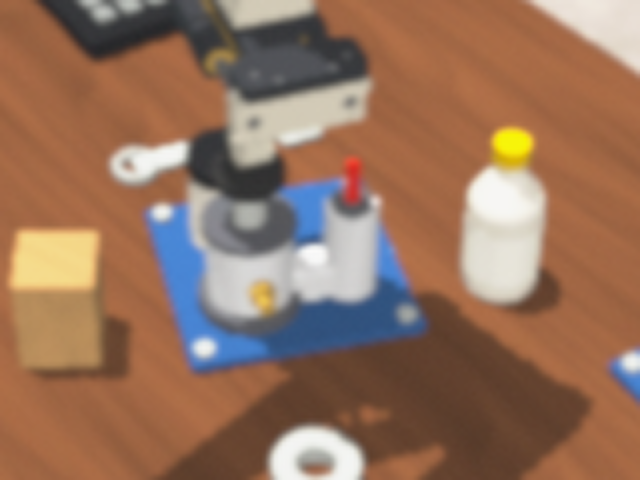

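The pin tip (352,160 in the crop) rose 8 mm, so this press counts. The cap is up again and nothing else has moved.

>>> {"name": "move_arm", "arguments": {"deltas": [0,0,0.015,0,0,0,0,0,0,0.025,0,0,0,0,0,0,0.033,0,0,0,0,0,0,0.036,0,0,0,0,0,0,0.036,0,0,0,0,0,0,0.02,0,0,0,0,0,0,0,0,0,0,0,0,0,0,0,0,0,0,0,0,0,0,0,0,0]}}

```text
t: 6.42
tool_pos: [0.5687, 0.1001, 0.1375]
orientation: [-0.494, -3.101, 0.001]
force: [-0.1, 0.2, 1.1]
opening: 0.0006
gripper_force: 0.0
```

>>> {"name": "move_arm", "arguments": {"deltas": [0,0,0.015,0,0,0,0,0,0,0.025,0,0,0,0,0,0,0.033,0,0,0,0,0,0,0.036,0,0,0,0,0,0,0.036,0,0,0,0,0,0,0.02,0,0,0,0,0,0,0,0,0,0,0,0,0,0,0,0,0,0,0,0,0,0,0,0,0]}}

```text
t: 7.55
tool_pos: [0.5685, 0.1001, 0.1373]
orientation: [-0.494, -3.101, 0.001]
force: [0.0, -0.8, -0.4]
opening: 0.0005
gripper_force: 0.0
```

```bash
python3 b.py side5.png
```

```text
7.55 [0.56846241 0.10010976 0.13725051] [ 0.04056657 -0.75868686 -0.3738393 ]
cap 136 [0.562  0.0956 0.1189] [0.543 0.078 0.116] [0.587 0.123 0.122]
pin 30 [0.6251 0.0718 0.114 ] [0.621 0.068 0.097] [0.629 0.076 0.127]
res 55 [0.5841 0.1676 0.0769] [0.569 0.15  0.074] [0.6   0.181 0.08 ]
cap 131 [0.578  0.0991 0.1192] [0.552 0.079 0.116] [0.594 0.123 0.124]
pin 39 [0.6328 0.0753 0.1156] [0.627 0.07  0.097] [0.636 0.081 0.129]
res 258 [0.5985 0.1611 0.0776] [0.573 0.136 0.074] [0.623 0.187 0.083]
```

View pics/side5.png

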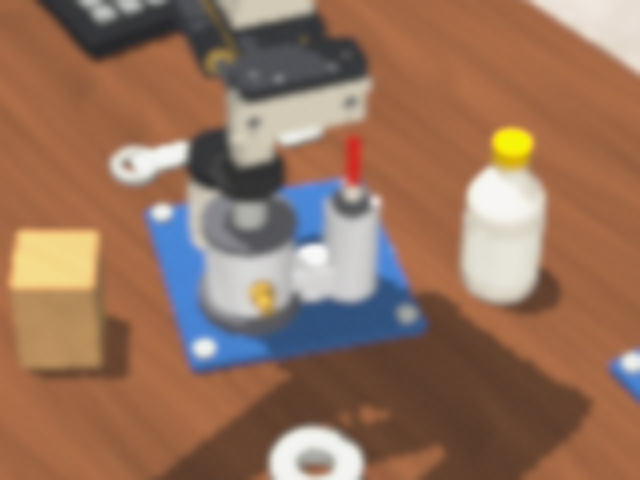

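The pin is fully out: its tip (353,138) is at about 127 mm, and the white band shows at (352,190). The cap is up. I'll back off and hand in.

>>> {"name": "move_arm", "arguments": {"deltas": [0,0,-0.03,0,0,0,0,0,0,-0.07,0,0,0,0,0,0,-0.08,0,0,0,0,0,0,-0.08,0,0,0,0,0,0,-0.08,0,0,0,0]}}

```text
t: 8.28
tool_pos: [0.5683, 0.1001, 0.2165]
orientation: [-0.494, -3.1, 0.001]
force: [-0.4, 0.0, -0.5]
opening: 0.0005
gripper_force: 0.0
```

```bash
python3 b.py side6.png; python3 -c "
from plant import robot
print(robot.close_job())"
```

```text
8.275 [0.56827892 0.10007811 0.2164798 ] [-0.36688401  0.01972553 -0.54655367]
cap 176 [0.5645 0.0992 0.1189] [0.543 0.078 0.116] [0.586 0.122 0.124]
pin 29 [0.6247 0.0714 0.1139] [0.621 0.068 0.098] [0.629 0.075 0.126]
res 76 [0.5882 0.1665 0.0774] [0.566 0.15  0.075] [0.614 0.182 0.081]
cap 202 [0.5725 0.1004 0.1194] [0.549 0.079 0.116] [0.595 0.123 0.124]
pin 43 [0.6302 0.076  0.1136] [0.584 0.07  0.078] [0.637 0.092 0.127]
res 255 [0.5983 0.1611 0.0777] [0.571 0.136 0.074] [0.624 0.187 0.082]
the job is handed in; nothing more can be done
None
```

The job is handed in at about 8.3 s: four presses brought the red pin fully out (tip at about 126 mm), the plunger is up, and the gripper stands clear without having touched the pin or the loose items.

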